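Pack the tortilla dish and raise its carry handle

TASK

Pack the tortilla dish to be carried out: set the small glass bowl and the salt mill down gently (not dropped), both standing upright side by side inside the open dish. Then push the lid fully shut, and only after that swing the carry handle, which lies folded back behind the lid, up until it clicks into its upright position. Leave the spatula, tongs, oil bottle and mug where they are.

Things in the scene. Friction and masses are not known exactly. Their poses are not given: they have to be found in the camera images.
- dish: White ceramic rectangular dish, open on top, fixed to the table: 160 mm deep (its x axis) by 264 mm wide (its y axis) by 95 mm high, walls 7 mm, inner floor 7 mm above the table. Origin: centre of its underside, z up. The lid hinges on its rim at x = +80 mm; -x is its front.
- lid (a joint): Hinge of the lid, a white slab 166 x 268 x 10 mm with a blue front tab 13 mm longer. Axis along the dish's y at x = +80 mm, height 95 mm. 0 = shut, 1.57 = on edge, at most 1.85; starts open at 1.6 to 1.8; the stiff hinge stays where it is left; some 3 N at the edge moves it.
- lid_edge (a point): Middle of the lid's free edge, on the lid's outer face (the back when open, the top when shut), 165 mm from the hinge axis.
- handle (a joint): Hinge of the carry handle, a U of 10 mm steel rod. Axis along the dish's y, at its x = 0, height 45 mm; arms outside the dish's ends (y = +-143 mm). 0 would be level towards the dish's +x; 1.571 = upright, the end stop, where a spring ball snaps in behind an arm (resists from 1.2, drives it home from 1.45). Starts at 0.5 to 0.75, stays where it is left.
- handle_bar (a point): Middle of the handle's crossbar (on its centre line), 190 mm from the pivot axis; the dark wooden sleeve there is 130 mm long, 18 mm thick. Pushing it from behind towards the dish's front with 1 to 6 N raises it.
- bowl: Small empty glass bowl, outer diameter 66 mm at the rim and 64 mm at height 14 mm (48 mm at the foot), 48 mm high, wall 4 mm, 0.12 kg; it stands on the cork coaster (100 mm across, 5 mm thick). Origin: centre of its underside.
- mill: Short chrome salt mill with a black push button on top, 76 mm high in all; diameter 50 mm at the foot, 46 mm from 24 to 58 mm height, 0.16 kg; stands upright on the table. Origin: centre of its underside.
- spatula: Black nylon spatula lying at the left side, 260 mm long; leave it alone. Origin: under its middle.
- tongs: Stainless steel tongs lying at the right side, 240 mm long; leave them alone. Origin: under their middle.
- oil: Green glass oil bottle, 64 mm across, 200 mm high; leave it alone. Origin: centre of its underside.
- mug: Blue mug, 80 mm across, 90 mm high; leave it alone. Origin: centre of its underside.
There are look-alikes about, which are no part of the job. What is shaped like the mill but blue or pink is not meant. What is shaped like the bowl but turquoise is not meant.

How it is judged:
By the outcome, as a careful person would: the job done as asked, in the order asked, and still so for the second after the job is handed in, with the robot touching nothing.
It also fails if it takes over 69 s, if anything falls off the work surface, if the arm or the gripper's body presses on something with over 40 N, if the wrist force passes 120 N, or if a joint passes its speed limit or range.

ROBOT

A 7-joint arm with a two-finger parallel gripper is mounted at the origin on the work surface. World frame = base frame: x ahead of the robot, y to its left, z up, the work surface at z = 0. Lengths are in m, angles in rad, forces in N, time in s.
With the tool pointing down it reaches from about 0.425 to 0.925 m from the base axis. Payload 6.8 kg.
Tool frame: the origin (TCP) lies midway between the tips of the shut fingers; the grasp point (between the pads) lies 19 mm behind it (r.grip_depth is the distance from the TCP to the grasp point, in m); z points along the fingers, y is the line along which they close (so a half turn about z gives the same grasp; the last joint's range is limited). The gripper opens to 85 mm and grips with 20 to 120 N. Pads are 22 mm wide; open, the fingers measure 114 mm over their backs; the gripper's body (76 mm by 85 mm) begins 54 mm behind the grasp point. The pads swing forward as they close: fully open they stand 13 mm farther back than shut.
Start: joints at [1.152, 0.477, 0.022, 1.555, -0.011, 1.109, -0.083], TCP at [0.206, -0.643, 0.231] pointing down, gripper open.
Joint ranges: [-2.96, 2.96], [-0.34, 2.1], [-1.41, 1.46], [0.24, 2.44], [-1.37, 4.51], [0.17, 1.92], [-2.96, 2.96]. Speed limits (rad/s): [2.39, 2.39, 3.14, 3.14, 3.14, 3.14, 3.14].

INTERFACE

Orientations are given as a rotation vector (axis times angle).
In Python, from bench import telemetry, grab_frame, calibration, order, silhouettes, r gives the robot as it stands.
- The arm moves only by the tool apply_moves, never from a script. Its argument "moves" is a list of rows, each a list of 7 numbers: the turn, a rotation vector about the tool's x, y, z scaled (see below), then the shift along the tool's x, y, z scaled (see below), then the opening, from -1 (shut) to 1 (fully open). A call has exactly 8 rows; each row shifts and turns the commanded pose from where the row before left it, along the tool's axes as they then stand; what a row does not reach is not made up. The controller multiplies each number of a shift by 1000 mm and each number of a turn by 6 degrees. A row lasts 1/12 s, in which the tool goes at most 41.7 mm and 7.16 degrees, less where a joint would pass 70% of its speed; a pose out of reach is approached as far as the arm can. A call with a number of a shift or a turn outside -1 to 1 is refused whole. A call with a gripper value outside its range is refused whole. The fingers move at their own pace and stop on an object; "grip_force" is the grip in N (left out, the last holds). Time passes only in rows, so rows that do not move let the fingers close, or fill a call up. It gives the time, the measured TCP pose, the force, the opening and the grip force at its end, in the units of the state.
- telemetry.get_obs(): the state, without advancing time (a new reading comes with each control period).
- grab_frame(name): name is "scene" or "side" or "wrist"; returns the picture (384x512x3 uint8, blue, green, red); there is no depth.
- calibration(name): a dict with "fx", "fy", "cx", "cy" (pixels), "k1" (the pictures are not rectified: a ray, as slopes to the right and down, at radius r is drawn at 1 + k1 r^2 times it, then the intrinsics apply), "world_from_camera" (4x4, takes a point from camera to world coordinates); the wrist camera has in their place "mount" (4x4, takes a point from camera to tool coordinates, whose origin is the TCP and whose axes are the flange's). Camera axes: x right, y down, z forward; pixel columns grow to the right and rows downward; lengths in m; the calibration is good to about 2 mm. A picture is of the moment at which its call begins: read the wrist's pose just before it. calibration takes no time and is no camera call.
- order.hand_in(): hands the job in; it is judged then, once.
Trained networks look in the newest picture that a camera, given by its name, has taken for a name from the list of things; names that differ only in an ending like _2 or _b are one class to them, and where a whole thing is asked for, a point or a joint stands for the part that bears it (a point fixed in the world has none). Each returns a list of dicts, best first, with "p" (0 to 1); they miss things now and then, are a little off and sometimes report something else, mostly with a low value. They report only what shows in the picture. A call takes as long as a camera call. They do not tell look-alikes from the thing itself.
- silhouettes(thing, camera): "mask" (384x512 bool, what is visible of it) and "extent" ([centre column, centre row, width, height] in pixels, round what is visible of it).
The state is a dict: "clock": time; "joints": joint angles; "qvel": joint speeds; "tau": joint torques, N m; "tcp_pos": TCP position; "orientation": TCP orientation; "contact_force": force on the tool from outside, world axes, zero at the start; "moment": the same for the moment, N m; "grip_width": finger opening in m; "gripper_force": force on a finger pad.
Only numpy, scipy, OpenCV 4.12 (cv2) and the standard library are available. Lean on these libraries where they do the work, as an engineer would, in place of code of your own. Each camera call takes 0.05 s, during which the arm holds its last target. There are 200 camera calls.

## Working session

There is one attempt and no reset: what is moved stays moved. The work goes in short steps, Python scripts to look and compute and a tool call to move; the robot and the scene stay as the last step left them, time stands still between calls to the robot, and variables do not carry over. Pictures are saved under pics/ and viewed, at most 10 in all, crops included, and the job is handed in when it is done.

Besides the shell and the picture viewer there is one more tool, called after ">>>" in YAML: its name, and indented under it one key for each argument. apply_moves: Moves the arm, as the interface text tells. Its arguments: {"type":"object","properties":{"moves":{"type":"array"},"grip_force":{"type":"number"}},"required":["moves"]}

```bash
ls; mkdir -p pics
python3 - <<'E'
from bench import telemetry, grab_frame, calibration, silhouettes, r
import cv2,numpy as np
print(telemetry.get_obs())
a=grab_frame("scene");b=grab_frame("side")
cv2.imwrite("pics/a.png",np.hstack([a,b])[:, :]) 
cv2.imwrite("pics/s.png",cv2.resize(a,(800,600)));cv2.imwrite("pics/d.png",cv2.resize(b,(800,600)))
for c in("scene","side","wrist"):print(c,calibration(c))
for n in["bowl","mill","dish","lid","handle"]:
  for c in("scene","side"):
    print(n,c,[(round(d["p"],2),np.round(d["extent"]).tolist()) for d in silhouettes(n,c)])
E
```

```text
pics
{'clock': 0.0, 'joints': array([ 1.15190737,  0.4778406 ,  0.02234016,  1.55646972, -0.01149639,
        1.10929589, -0.08311254]), 'qvel': array([-0.00042218,  0.00031993, -0.00125667, -0.00166645,  0.00125357,
        0.0007506 ,  0.00042602]), 'tau': array([ 4.67175892e-05, -5.96448183e+01,  1.60749178e+00, -2.81196660e+01,
        1.22949597e-02,  9.08097922e-03, -1.19011710e-05]), 'tcp_pos': array([ 0.20622051, -0.64209317,  0.23029086]), 'orientation': array([-3.10192320e+00, -4.85955495e-01,  6.82085165e-04]), 'contact_force': array([-0.2136267 ,  0.36523474, -0.774638  ]), 'moment': array([ 0.02319895, -0.00040367,  0.01170759]), 'gripper_force': 0.0, 'grip_width': 0.08576220917466298}
scene {'fx': 372.5351355748188, 'fy': 372.5351355748188, 'cx': 250.14999244712027, 'cy': 194.10490366371448, 'k1': -0.004834954793131989, 'world_from_camera': array([[ 0.66867121,  0.60861085, -0.42716701,  1.03945959],
       [ 0.74341985, -0.55829538,  0.36828412, -0.44638959],
       [-0.01434366, -0.56382542, -0.82576943,  1.05419345],
       [ 0.        ,  0.        ,  0.        ,  1.
[... 957 characters left out ...]
0000000e+00,
         1.00000000e+00]])}
bowl scene [(0.64, [313.0, 138.0, 19.0, 21.0]), (0.52, [251.0, 192.0, 114.0, 91.0]), (0.51, [329.0, 160.0, 21.0, 24.0])]
bowl side [(0.65, [205.0, 159.0, 10.0, 12.0]), (0.53, [232.0, 160.0, 15.0, 22.0])]
mill scene [(0.91, [174.0, 265.0, 21.0, 26.0]), (0.57, [158.0, 239.0, 23.0, 16.0])]
mill side [(0.75, [298.0, 264.0, 15.0, 20.0]), (0.55, [270.0, 274.0, 12.0, 22.0])]
dish scene [(0.86, [251.0, 193.0, 116.0, 93.0])]
dish side [(0.94, [266.0, 184.0, 84.0, 99.0])]
lid scene [(0.68, [258.0, 187.0, 73.0, 84.0])]
lid side [(0.66, [268.0, 176.0, 42.0, 73.0])]
handle scene [(0.87, [257.0, 206.0, 105.0, 64.0])]
handle side [(0.78, [273.0, 199.0, 61.0, 54.0])]
```

View pics/s.png

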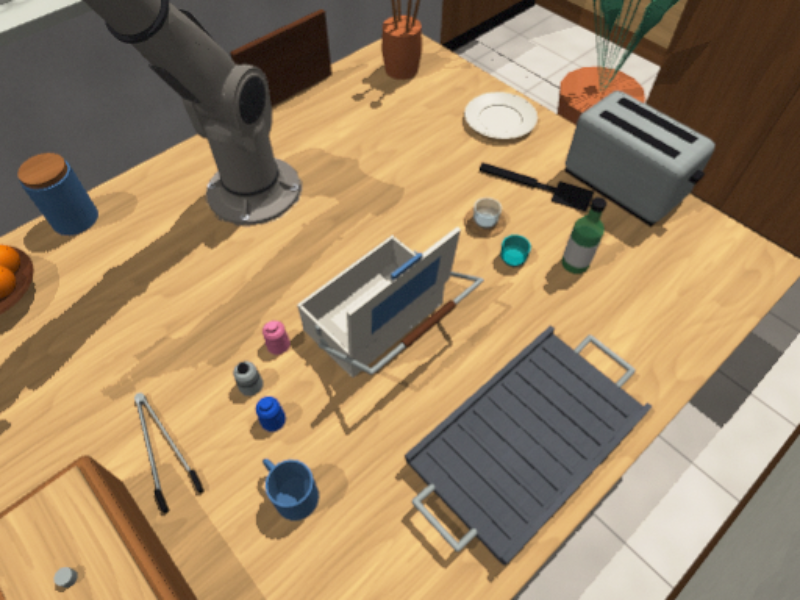

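View pics/d.png

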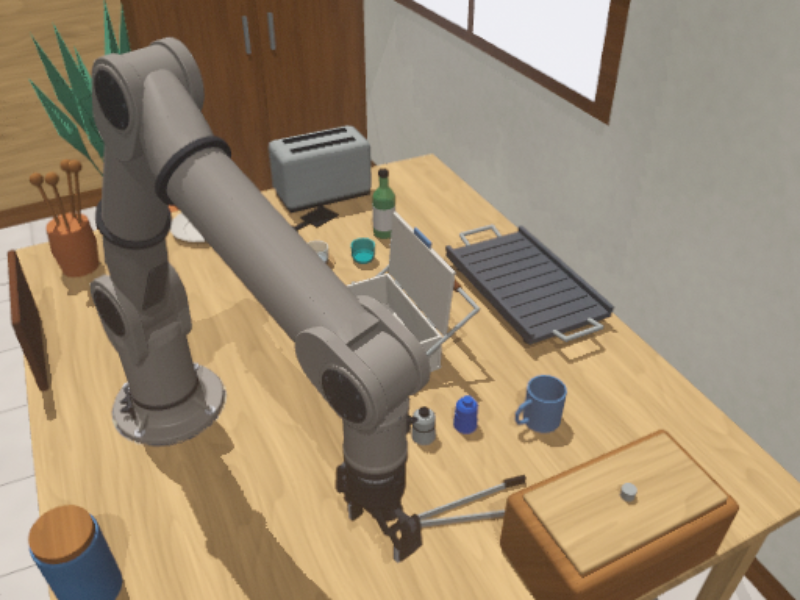

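The scene picture shows candidates for the mill at raw px (158,242) chrome, (174,265) blue and (177,216) pink. The bowl candidates are (312,137) clear glass on the coaster and (329,160) turquoise. The chrome mill and the clear bowl on cork fit the description, so I'll confirm both in one crop.

```bash
cat > h.py <<'E'
from bench import telemetry, grab_frame, calibration, silhouettes, order, r
import cv2,numpy as np
from scipy.spatial.transform import Rotation as R
from scipy.optimize import least_squares
def wfc(c,obs=None):
    K=calibration(c)
    if c!="wrist": return K,K["world_from_camera"]
    o=obs or telemetry.get_obs(); T=np.eye(4);T[:3,:3]=R.from_rotvec(o["orientation"]).as_matrix();T[:3,3]=o["tcp_pos"]
    return K,T@K["mount"]
def proj(P,c,KT=None):
    K,T=KT or wfc(c); P=np.atleast_2d(P); q=(P-T[:3,3])@T[:3,:3]; s=q[:,:2]/q[:,2:]
    s=s*(1+K["k1"]*(s**2).sum(1,keepdims=True)); return s*[K["fx"],K["fy"]]+[K["cx"],K["cy"]]
def ray(uv,c,KT=None):
    K,T=KT or wfc(c); d=(np.array(uv,float)-[K["cx"],K["cy"]])/[K["fx"],K["fy"]]; s=d.copy()
    for _ in range(8): s=d/(1+K["k1"]*(s@s))
    return T[:3,3],T[:3,:3]@np.r_[s,1]
def onz(uv,c,z,KT=None):
    o,d=ray(uv,c,KT); return o+d*(z-o[2])/d[2]
def sil(n,c): return [d for d in silhouettes(n,c)]
# dish model p=(x,y,yaw,lid,handle)
def dish(p):
    x,y,a,l,h=p; c,s=np.cos(a),np.sin(a); M=np.array([[c,-s,0],[s,c,0],[0,0,1]])
    W=lambda q:np.array(q)@M.T+[x,y,0]
    box=W([[i*.08,j*.132,z] for z in(0,.095) for i,j in((-1,-1),(1,-1),(1,1),(-1,1))])
    u=np.array([-np.cos(l),0,np.sin(l)]); n=np.array([np.sin(l),0,np.cos(l)]) # n: outer side
    H=np.array([.08,0,.095])
    lid=W([H+u*d+[0,j*.134,0] for d,j in((0,-1),(.166,-1),(.166,1),(0,1))])
    hu=np.array([np.cos(h),0,np.sin(h)]); P=np.array([0,0,.045])
    hd=W([P+[0,-.143,0],P+.19*hu+[0,-.143,0],P+.19*hu+[0,.143,0],P+[0,.143,0]])
    return box,lid,hd,W([H+u*.165])[0],W([P+.19*hu])[0]
E
python3 - <<'E'
from h import *
a=grab_frame("scene");b=grab_frame("side")
def crop(im,x,y,w,h,W,H): return cv2.resize(im[y:y+h,x:x+w],(W,H),interpolation=cv2.INTER_CUBIC)
top=np.hstack([crop(a,185,140,133,100,400,300),crop(b,215,135,104,120,400,300)])
bot=np.hstack([crop(a,140,200,66,50*66//66,400,300),crop(a,285,115,66,50,400,300)])
cv2.imwrite("pics/c.png",np.vstack([top,bot]))
for uv,z in(((158,242),.04),((312,137),.03)): print(onz(uv,"scene",z))
E
```

```text
[ 0.45643157 -0.31884823  0.04      ]
[0.47407842 0.35084245 0.03      ]
```

View pics/c.png

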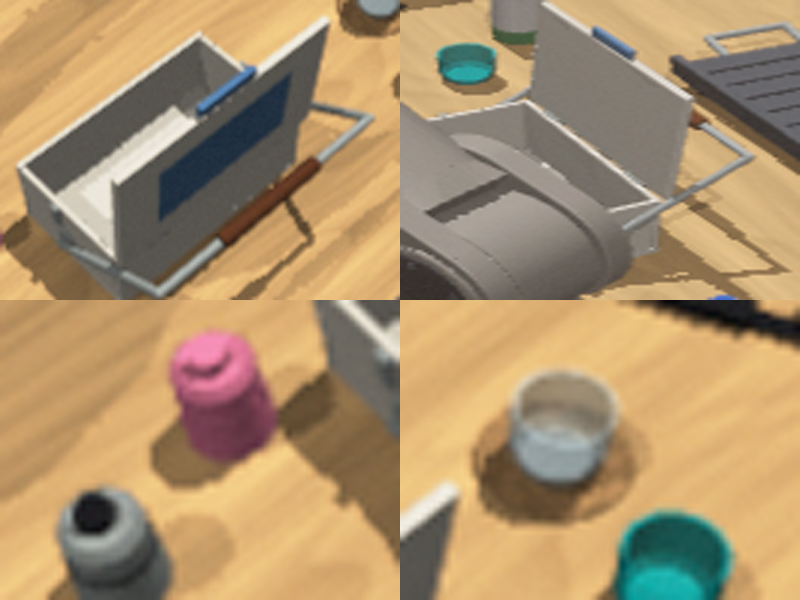

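Both targets are confirmed: the chrome mill with the black button at lower left, and the clear glass bowl on the cork coaster at lower right. Next is a rough dish fit from the visible corners.

Run:
```python
from h import *
S=lambda x,y:(185+x/3.0075,140+y/3.)
D=lambda x,y:(215+(x-400)/3.846,135+y/2.5)
def pts(p):
    b,l,h,e,hb=dish(p); return b,l,h
obs=[("scene",0,7,S(200,37)),("scene",0,4,S(22,168)),("scene",1,2,S(325,22)),("scene",1,1,S(118,182)),("scene",2,1,S(158,292)),("scene",2,2,S(370,118)),
("side",1,2,D(547,5)),("side",1,1,D(690,98)),("side",2,1,D(750,157)),("side",0,1,D(655,250)),("scene",1,3,S(295,162))]
KT={c:wfc(c) for c in("scene","side")}
f=lambda p:np.concatenate([proj(pts(p)[k][i],c,KT[c])[0]-uv for c,k,i,uv in obs])
s=least_squares(f,[.6,0,0,1.7,.6],loss="soft_l1"); print(s.x.round(4),f(s.x).round(1).reshape(-1,2).tolist())
```

```text
[ 0.4975 -0.0271  0.0194  1.666   0.6072] [[0.1, -1.4], [-2.4, -0.5], [1.0, -1.2], [-2.2, 0.2], [-0.5, 0.5], [-0.2, 0.0], [-0.1, -2.0], [0.7, -0.0], [0.4, -0.9], [1.9, 0.4], [3.1, -16.0]]
```

```bash
cat >> h.py <<'E'
def go(P,yaw=None,o=None):
    """yaw = world heading of tool x axis (deg), tool down; prints shift in tool axes now (m), and turn about tool z (deg)"""
    o=o or telemetry.get_obs(); M=R.from_rotvec(o["orientation"]).as_matrix()
    h=np.degrees(np.arctan2(M[1,0],M[0,0])); d=M.T@(np.array(P)-o["tcp_pos"])
    print("t%.2f tcp"%o["clock"],o["tcp_pos"].round(4),"head %.1f tilt"%h,(M[:,2]).round(3),"J",o["joints"].round(2),"w%.4f"%o["grip_width"],"F",o["contact_force"].round(1))
    print(" shift tool",d.round(4),"turn z deg",None if yaw is None else round((h-yaw+180)%360-180,1))
E
python3 - <<'E'
from h import *
a=grab_frame("scene"); b=grab_frame("side")
KT={c:wfc(c) for c in("scene","side")}
for n in("mill","bowl"):
  for c in("scene","side"):
    for d in sil(n,c): print(n,c,round(d["p"],2),d["extent"],onz(d["extent"][:2],c,.035,KT[c]).round(3))
go([.456,-.319,.25],-35)
E
```

```text
mill scene 0.72 [172.4, 263.9, 20.9, 21.3] [ 0.543 -0.327  0.035]
mill scene 0.65 [178.9, 216.6, 18.4, 24.1] [ 0.423 -0.218  0.035]
mill scene 0.61 [159.4, 243.2, 17.7, 24.6] [ 0.46  -0.317  0.035]
mill side 0.88 [269.5, 274.2, 12.6, 21.5] [ 0.44  -0.325  0.035]
mill side 0.86 [296.9, 262.2, 14.9, 22.1] [ 0.541 -0.318  0.035]
bowl scene 0.85 [330.1, 161.9, 18.0, 27.3] [0.6   0.306 0.035]
bowl scene 0.66 [314.9, 136.6, 18.6, 21.6] [0.483 0.356 0.035]
bowl side 0.8 [233.6, 161.0, 14.5, 20.8] [0.589 0.296 0.035]
bowl side 0.48 [203.9, 160.4, 9.6, 10.0] [0.479 0.354 0.035]
t1.00 tcp [ 0.2064 -0.6427  0.2313] head 17.8 tilt [ 0. -0. -1.] J [ 1.15  0.48  0.02  1.56 -0.01  1.11 -0.08] w0.0856 F [ 0.  -0.2 -0.4]
 shift tool [ 0.3366 -0.2318 -0.0187] turn z deg 52.8
```

>>> apply_moves:
  moves:
    - [0,0,0,0.034,-0.023,-0.002,1]
    - [0,0,0,0.034,-0.023,-0.002,1]
    - [0,0,0,0.034,-0.023,-0.002,1]
    - [0,0,0,0.034,-0.023,-0.002,1]
    - [0,0,0,0.034,-0.023,-0.002,1]
    - [0,0,0,0.034,-0.023,-0.002,1]
    - [0,0,0,0.034,-0.023,-0.002,1]
    - [0,0,0,0.034,-0.023,-0.002,1]

```text
clock: 1.67
tcp_pos: [0.4101, -0.3826, 0.2477]
orientation: [3.103, 0.486, 0.001]
contact_force: [0.8, 0.1, 0.6]
grip_width: 0.0855
gripper_force: 0.0
```

>>> apply_moves:
  moves:
    - [0,0,0,0.034,-0.023,-0.001,1]
    - [0,0,0,0.031,-0.024,-0.001,1]
    - [0,0,-1,0,0,0,1]
    - [0,0,-1,0,0,0,1]
    - [0,0,-1,0,0,0,1]
    - [0,0,-1,0,0,0,1]
    - [0,0,-1,0,0,0,1]
    - [0,0,-1,0,0,0,1]

```text
clock: 2.33
tcp_pos: [0.4567, -0.3197, 0.2495]
orientation: [2.798, 1.429, 0.0]
contact_force: [-0.0, -0.1, 0.6]
grip_width: 0.0856
gripper_force: 0.0
```

>>> apply_moves:
  moves:
    - [0,0,-1,0,0,0,1]
    - [0,0,-1,0,0,0,1]
    - [0,0,-1,0,0,0,1]
    - [0,0,-1,0,0,0,1]
    - [0,0,-1,0,0,0,1]
    - [0,0,-1,0,0,0,1]
    - [0,0,-1,0,0,0,1]
    - [0,0,-1,0,0,0,1]

```text
clock: 3.0
tcp_pos: [0.4566, -0.3198, 0.2494]
orientation: [1.975, 2.443, -0.0]
contact_force: [0.4, 0.5, -0.4]
grip_width: 0.0854
gripper_force: 0.0
```

>>> apply_moves:
  moves:
    - [0,0,-1,0,0,0,1]
    - [0,0,-1,0,0,0,1]
    - [0,0,-1,0,0,0,1]
    - [0,0,-1,0,0,0,1]
    - [0,0,-1,0,0,0,1]
    - [0,0,-1,0,0,0,1]
    - [0,0,-1,0,0,0,1]
    - [0,0,-1,0,0,0,1]

```text
clock: 3.67
tcp_pos: [0.4566, -0.3198, 0.2494]
orientation: [0.811, 3.035, -0.0]
contact_force: [-0.7, 1.0, -0.7]
grip_width: 0.0856
gripper_force: 0.0
```

>>> apply_moves:
  moves:
    - [0,0,-1,0,0,0,1]
    - [0,0,-1,0,0,0,1]
    - [0,0,-1,0,0,0,1]
    - [0,0,-1,0,0,0,1]
    - [0,0,-1,0,0,0,1]
    - [0,0,0,0,0,0,1]
    - [0,0,0,0,0,0,1]
    - [0,0,0,0,0,0,1]

```text
clock: 4.33
tcp_pos: [0.4566, -0.3198, 0.2494]
orientation: [0.01, 3.141, -0.0]
contact_force: [0.4, -0.4, 0.7]
grip_width: 0.0855
gripper_force: 0.0
```

Run:
```python
from h import *
go([.456,-.319,.15],180)
KT=wfc("wrist"); a=grab_frame("wrist"); cv2.imwrite("pics/w1.png",a)
for d in sil("mill","wrist"): print(round(d["p"],2),d["extent"],onz(d["extent"][:2],"wrist",.035,KT).round(3))
```

```text
t4.33 tcp [ 0.4566 -0.3198  0.2494] head 179.6 tilt [ 0. -0. -1.] J [ 0.99  0.33 -0.61  1.79  0.21  1.09  1.87] w0.0855 F [ 0.4 -0.4  0.7]
 shift tool [0.0006 0.0008 0.0994] turn z deg -0.4
0.77 [261.2, 157.8, 36.1, 42.5] [ 0.451 -0.313  0.035]
0.77 [250.6, 223.1, 34.1, 50.1] [ 0.539 -0.327  0.035]
0.76 [340.9, 125.4, 53.3, 44.5] [ 0.413 -0.217  0.035]
0.39 [439.6, 248.2, 144.8, 248.0] [ 0.578 -0.069  0.035]
```

View pics/w1.png

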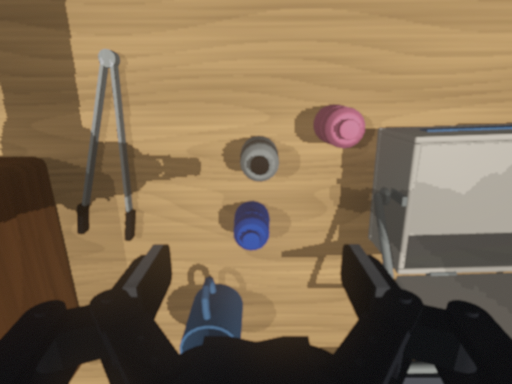

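The wrist view shows the chrome mill at (259,160), the blue one at (252,225) and the pink one at (340,125). I'll descend and measure again from a second place.

>>> apply_moves:
  moves:
    - [0,0,0,0.001,0.001,0.03,1]
    - [0,0,0,0.001,0.001,0.03,1]
    - [0,0,0,0.001,0.001,0.03,1]
    - [0,0,0,0,0.001,0.01,1]
    - [0,0,0,0,0,0,1]
    - [0,0,0,0,0,0,1]
    - [0,0,0,0,0,0,1]
    - [0,0,0,0,0,0,1]

```text
clock: 5.1
tcp_pos: [0.455, -0.3163, 0.1512]
orientation: [0.006, 3.139, -0.003]
contact_force: [0.3, 0.2, 0.8]
grip_width: 0.0853
gripper_force: 0.0
```

Run:
```python
from h import *
import pickle
go([.456,-.319,.15],180)
KT=wfc("wrist"); a=grab_frame("wrist")
d=[d for d in sil("mill","wrist")]
for q in d: print(round(q["p"],2),q["extent"])
q=min(d,key=lambda q:np.linalg.norm(onz(q["extent"][:2],"wrist",.035,KT)[:2]-[.453,-.315]))
# fit mill cylinder silhouette bbox: x,y,height ; use both views' extents
K0=calibration("wrist"); T0=np.eye(4);T0[:3,:3]=R.from_rotvec([0.01,3.141,0]).as_matrix();T0[:3,3]=[.4566,-.3198,.2494]
KT0=(K0,T0@K0["mount"])
t=np.linspace(0,2*np.pi,60)
def box(p,KT):
    x,y,h=p; pts=[]
    for rr,z in((.025,0),(.025,.02),(.023,.024),(.023,h-.018),(.012,h)): pts.append(np.c_[x+rr*np.cos(t),y+rr*np.sin(t),0*t+z])
    uv=proj(np.vstack(pts),"wrist",KT); a,b=uv.min(0),uv.max(0); return np.r_[(a+b)/2,b-a]
f=lambda p:np.r_[box(p,KT0)-[261.2,157.8,36.1,42.5],box(p,KT)-q["extent"]]
s=least_squares(f,[.453,-.315,.076],x_scale=.01,diff_step=1e-3); print(s.x.round(4),f(s.x).round(1))
x,y,w,h=[int(v) for v in q["extent"]]
go([s.x[0],s.x[1],.029],180)
cv2.imwrite("pics/w2.png",a)
```

```text
t5.10 tcp [ 0.455  -0.3163  0.1512] head 179.8 tilt [ 0.003 -0.002 -1.   ] J [ 0.95  0.43 -0.58  1.9   0.3   0.9   1.8 ] w0.0853 F [0.3 0.2 0.8]
 shift tool [-0.001  -0.0027  0.0012] turn z deg -0.2
0.9 [258.0, 179.9, 50.3, 62.2]
0.57 [366.8, 137.9, 75.7, 62.1]
0.56 [244.8, 267.1, 47.5, 70.1]
[ 0.4541 -0.3137  0.0632] [-1.   0.2  2.7  1.5  0.6  0.   1.6 -1.4]
t5.20 tcp [ 0.4545 -0.3162  0.1508] head 179.8 tilt [ 0.002 -0.002 -1.   ] J [ 0.95  0.43 -0.58  1.9   0.3   0.9   1.8 ] w0.0853 F [ 1.2  0.3 -0.6]
 shift tool [0.0007 0.0027 0.1218] turn z deg -0.2
```

>>> apply_moves:
  moves:
    - [0,0,0,0.001,0.003,0.03,1]
    - [0,0,0,0,0,0.03,1]
    - [0,0,0,0,0,0.03,1]
    - [0,0,0,0,0,0.02,1]
    - [0,0,0,0,0,0.012,1]
    - [0,0,0,0,0,0,1]
    - [0,0,0,0,0,0,-1]
    - [0,0,0,0,0,0,-1]
  grip_force: 35

```text
clock: 5.87
tcp_pos: [0.4539, -0.3133, 0.0288]
orientation: [0.005, 3.139, -0.002]
contact_force: [1.0, -0.6, -0.4]
grip_width: 0.0642
gripper_force: 0.0
```

>>> apply_moves:
  moves:
    - [0,0,0,0,0,0,-1]
    - [0,0,0,0,0,0,-1]
    - [0,0,0,0,0,0,-1]
    - [0,0,0,0,0,0,-1]
    - [0,0,0,0,0,0,-1]
    - [0,0,0,0,0,0,-1]
    - [0,0,0,0,0,0,-1]
    - [0,0,0,0,0,0,-1]

```text
clock: 6.53
tcp_pos: [0.4538, -0.3134, 0.0292]
orientation: [0.006, 3.139, -0.003]
contact_force: [-1.2, 0.8, 5.5]
grip_width: 0.0447
gripper_force: 35.2
```

Run:
```python
from h import *
o=telemetry.get_obs(); print(o["gripper_force"])
P=dish([.4975,-.0271,.0194,1.67,.6]); print(P[0][4:].round(3))
go([.496,-.09,.2],180)
```

```text
35.21362975006923
[[ 0.42  -0.161  0.095]
 [ 0.58  -0.158  0.095]
 [ 0.575  0.106  0.095]
 [ 0.415  0.103  0.095]]
t6.53 tcp [ 0.4538 -0.3134  0.0292] head 179.8 tilt [ 0.002 -0.002 -1.   ] J [ 0.87  0.6  -0.49  1.97  0.44  0.67  1.67] w0.0447 F [-1.2  0.8  5.5]
 shift tool [-0.0418  0.2232 -0.1712] turn z deg -0.2
```

>>> apply_moves:
  moves:
    - [0,0,0,0,0,-0.015,-1]
    - [0,0,0,0,0,-0.03,-1]
    - [0,0,0,0,0,-0.035,-1]
    - [0,0,0,0,0,-0.035,-1]
    - [0,0,0,0,0,-0.035,-1]
    - [0,0,0,0,0,-0.035,-1]
    - [0,0,0,0,0,-0.035,-1]
    - [0,0,0,-0.006,0.03,0,-1]

```text
clock: 7.2
tcp_pos: [0.4606, -0.29, 0.255]
orientation: [0.02, 3.132, -0.015]
contact_force: [1.9, -1.1, -1.9]
grip_width: 0.0448
gripper_force: 36.5
```

>>> apply_moves:
  moves:
    - [0,0,0,-0.006,0.034,0,-1]
    - [0,0,0,-0.006,0.034,0,-1]
    - [0,0,0,-0.006,0.034,0,-1]
    - [0,0,0,-0.006,0.034,0,-1]
    - [0,0,0,-0.006,0.034,0,-1]
    - [0,0,0,-0.005,0.024,0,-1]
    - [0,0,0,0,0,0,-1]
    - [0,0,0,0,0,0,-1]

```text
clock: 7.87
tcp_pos: [0.4945, -0.0872, 0.248]
orientation: [-0.001, 3.141, -0.001]
contact_force: [-0.6, 0.1, -1.1]
grip_width: 0.045
gripper_force: 36.5
```

Run:
```python
from h import *
go([.496,-.09,.2],180)
KT=wfc("wrist"); a=grab_frame("wrist")
for p,col in(([.4975,-.0271,.0194,1.666,.607],(0,255,0)),):
  b,l,h,_,_=dish(p)
  for poly,cl in((b[4:],1),(l,1),(h,0)):
    cv2.polylines(a,[np.int32(proj(poly,"wrist",KT)*16)],bool(cl),col,1,cv2.LINE_AA,4)
cv2.imwrite("pics/w3.png",a)
```

```text
t7.87 tcp [ 0.4945 -0.0872  0.248 ] head -180.0 tilt [ 0.001 -0.001 -1.   ] J [ 0.7   0.25 -0.75  1.9   0.2   1.06  1.44] w0.0450 F [-0.6  0.1 -1.1]
 shift tool [-0.0014 -0.0028  0.048 ] turn z deg 0.0
```

View pics/w3.png

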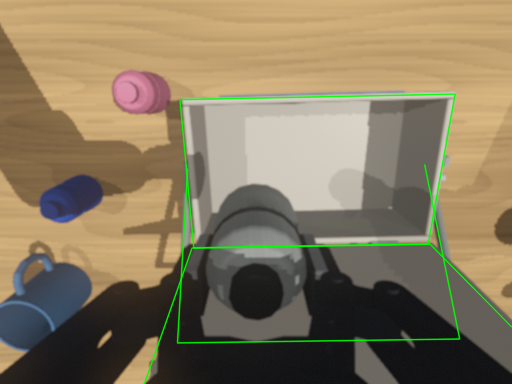

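The fit matches the rim in the wrist view: front edge at row 97, right corner at (454,95). Lowering the mill.

>>> apply_moves:
  moves:
    - [0,0,0,0,0.003,0.02,-1]
    - [0,0,0,0,0,0.035,-1]
    - [0,0,0,0,0,0.035,-1]
    - [0,0,0,0,0,0.035,-1]
    - [0,0,0,0,0,0.035,-1]
    - [0,0,0,0,0,0.025,-1]
    - [0,0,0,0,0,0.015,-1]
    - [0,0,0,0,0,0,-1]

```text
clock: 8.58
tcp_pos: [0.4917, -0.0876, 0.0442]
orientation: [-0.009, -3.135, -0.0]
contact_force: [-0.1, 0.6, -1.8]
grip_width: 0.045
gripper_force: 36.5
```

>>> apply_moves:
  moves:
    - [0,0,0,0,0,0.003,-1]
    - [0,0,0,0,0,0.003,-1]
    - [0,0,0,0,0,0.002,-1]
    - [0,0,0,0,0,0.001,-1]
    - [0,0,0,0,0,0.001,-1]
    - [0,0,0,0,0,0,-1]
    - [0,0,0,0,0,0,-1]
    - [0,0,0,0,0,0,-1]

```text
clock: 9.25
tcp_pos: [0.4946, -0.0858, 0.0375]
orientation: [0.005, 3.141, -0.0]
contact_force: [-1.1, 0.5, -1.4]
grip_width: 0.0447
gripper_force: 36.5
```

>>> apply_moves:
  moves:
    - [0,0,0,0,0,0.001,-1]
    - [0,0,0,0,0,0,-1]
    - [0,0,0,0,0,0.001,-1]
    - [0,0,0,0,0,0,-1]
    - [0,0,0,0,0,0,-1]
    - [0,0,0,0,0,0,-1]
    - [0,0,0,0,0,0,-1]
    - [0,0,0,0,0,0,-1]

```text
clock: 9.92
tcp_pos: [0.4944, -0.0857, 0.0361]
orientation: [-0.005, -3.141, 0.001]
contact_force: [-4.1, 0.1, 10.4]
grip_width: 0.045
gripper_force: 37.6
```

>>> apply_moves:
  moves:
    - [0,0,0,0,0,-0.001,-1]
    - [0,0,0,0,0,0,0.3]
    - [0,0,0,0,0,0,0.5]
    - [0,0,0,0,0,0,0.5]
    - [0,0,0,0,0,0,0.5]
    - [0,0,0,0,0,-0.01,0.5]
    - [0,0,0,0,0,-0.02,0.5]
    - [0,0,0,0,0,-0.035,0.5]

```text
clock: 10.58
tcp_pos: [0.4921, -0.0856, 0.1001]
orientation: [-0.005, -3.136, -0.002]
contact_force: [0.1, -0.3, 0.6]
grip_width: 0.0639
gripper_force: 0.0
```

>>> apply_moves:
  moves:
    - [0,0,0,0,0,-0.035,0.5]
    - [0,0,0,0,0,-0.035,0.5]
    - [0,0,0,0,0,-0.035,0.5]
    - [0,0,0,0,0,-0.035,0.5]
    - [0,0,0,0,0,-0.01,1]
    - [0,0,0,0,0.025,0,1]
    - [0,0,0,0,0.035,0,1]
    - [0,0,0,0,0.035,0,1]

```text
clock: 11.25
tcp_pos: [0.4945, 0.0093, 0.2519]
orientation: [0.01, 3.141, -0.001]
contact_force: [0.9, 0.6, -0.7]
grip_width: 0.0857
gripper_force: 0.0
```

Run:
```python
from h import *
go([.478,.352,.25],180)
KT=wfc("wrist"); a=grab_frame("wrist"); cv2.imwrite("pics/w4.png",a)
for n in("mill","bowl"):
  for d in sil(n,"wrist"): print(n,round(d["p"],2),d["extent"],onz(d["extent"][:2],"wrist",.035,KT).round(3))
```

```text
t11.25 tcp [0.4945 0.0093 0.2519] head 179.6 tilt [ 0.001 -0.001 -1.   ] J [ 0.56  0.25 -0.81  1.91  0.21  1.07  1.23] w0.0857 F [ 0.9  0.6 -0.7]
 shift tool [0.0188 0.3426 0.0016] turn z deg -0.4
mill 0.7 [177.4, 161.4, 48.8, 44.9] [ 0.494 -0.088  0.035]
mill 0.62 [17.4, 197.9, 34.3, 45.0] [ 0.541 -0.3    0.035]
mill 0.56 [59.7, 92.7, 72.4, 45.4] [ 0.412 -0.218  0.035]
bowl 0.86 [481.0, 231.6, 62.0, 54.1] [0.593 0.312 0.035]
```

>>> apply_moves:
  moves:
    - [0,0,0,0.002,0.038,0,1]
    - [0,0,0,0.002,0.038,0,1]
    - [0,0,0,0.002,0.038,0,1]
    - [0,0,0,0.002,0.038,0,1]
    - [0,0,0,0.002,0.038,0,1]
    - [0,0,0,0.002,0.038,0,1]
    - [0,0,0,0.002,0.038,0,1]
    - [0,0,0,0.002,0.038,0,1]

```text
clock: 12.07
tcp_pos: [0.4801, 0.3135, 0.251]
orientation: [-0.008, -3.141, 0.002]
contact_force: [0.5, -0.5, 0.4]
grip_width: 0.0856
gripper_force: 0.0
```

>>> apply_moves:
  moves:
    - [0,0,0,0.003,0.038,0,1]
    - [0,0,0,0,0,0,1]
    - [0,0,0,0,0,0,1]
    - [0,0,0,0,0,0,1]
    - [0,0,0,0,0,0,1]
    - [0,0,0,0,0,0,1]
    - [0,0,0,0,0,0,1]
    - [0,0,0,0,0,0,1]

```text
clock: 12.73
tcp_pos: [0.4775, 0.3501, 0.2514]
orientation: [0.008, 3.141, -0.001]
contact_force: [0.4, 0.5, -0.8]
grip_width: 0.0858
gripper_force: 0.0
```

Run:
```python
from h import *
go([.478,.352,.13],180)
KT=wfc("wrist"); a=grab_frame("wrist"); cv2.imwrite("pics/w5.png",a)
import pickle
L=sil("bowl","wrist"); pickle.dump((KT,[d["extent"] for d in L]),open("b0.pkl","wb"))
for d in L: print(round(d["p"],2),d["extent"],onz(d["extent"][:2],"wrist",.035,KT).round(3))
```

```text
t12.73 tcp [0.4775 0.3501 0.2514] head 179.7 tilt [ 0. -0. -1.] J [-0.09  0.45 -0.87  1.69  0.37  1.17  0.51] w0.0858 F [ 0.4  0.5 -0.8]
 shift tool [-0.0004  0.0019  0.1214] turn z deg -0.3
0.66 [258.1, 158.4, 55.5, 56.4] [0.473 0.353 0.035]
0.6 [231.6, 243.8, 49.0, 56.8] [0.592 0.317 0.035]
```

>>> apply_moves:
  moves:
    - [0,0,0,0.003,0.002,0.03,1]
    - [0,0,0,0,0,0.035,1]
    - [0,0,0,0,0,0.03,1]
    - [0,0,0,0,0,0.015,1]
    - [0,0,0,0,0,0,1]
    - [0,0,0,0,0,0,1]
    - [0,0,0,0,0,0,1]
    - [0,0,0,0,0,0,1]

```text
clock: 13.5
tcp_pos: [0.4749, 0.3544, 0.1434]
orientation: [0.005, 3.139, 0.003]
contact_force: [0.1, -0.7, -0.2]
grip_width: 0.0857
gripper_force: 0.0
```

Run:
```python
from h import *
import pickle
KT=wfc("wrist"); a=grab_frame("wrist")
L=sil("bowl","wrist")
for d in L: print(round(d["p"],2),d["extent"],onz(d["extent"][:2],"wrist",.035,KT).round(3))
KT0,E0=pickle.load(open("b0.pkl","rb")); q=min(L,key=lambda q:np.linalg.norm(onz(q["extent"][:2],"wrist",.035,KT)[:2]-[.474,.353]))["extent"]
t=np.linspace(0,2*np.pi,60)
def box(p,KT):
    x,y,h=p; P=np.vstack([np.c_[x+rr*np.cos(t),y+rr*np.sin(t),0*t+z] for rr,z in((.024,h-.048),(.032,h-.034),(.033,h))])
    uv=proj(P,"wrist",KT); a,b=uv.min(0),uv.max(0); return np.r_[(a+b)/2,b-a]
f=lambda p:np.r_[box(p,KT0)-E0[0],box(p,KT)-q]
s=least_squares(f,[.474,.353,.053],x_scale=.01,diff_step=1e-3); print("rim",s.x.round(4),f(s.x).round(1))
go([s.x[0],s.x[1],.022],180)
x,y=int(q[0]),int(q[1]); cv2.imwrite("pics/w6.png",cv2.resize(a[y-90:y+110,x-130:x+130],(780,600)))
```

```text
0.93 [251.8, 185.2, 75.5, 79.3] [0.474 0.351 0.035]
0.69 [217.1, 296.2, 71.1, 81.2] [0.591 0.315 0.035]
rim [0.4739 0.352  0.0461] [-1.   0.3 -0.9 -0.4  0.7 -0.2  1.4 -0.6]
t13.60 tcp [0.4747 0.354  0.1429] head 179.8 tilt [ 0.002  0.001 -1.   ] J [-0.15  0.57 -0.8   1.8   0.48  0.98  0.41] w0.0854 F [-0.5  0.1 -0.4]
 shift tool [ 0.0011 -0.0021  0.1209] turn z deg -0.2
```

View pics/w6.png

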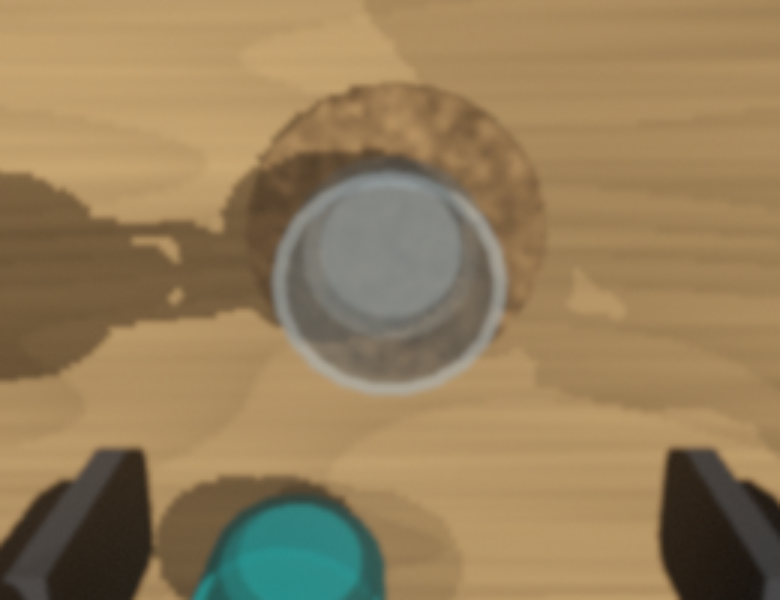

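The bowl's rim centre sits at crop (390,282) on the cork, giving world (0.474, 0.352), and it is clear of the turquoise bowl.

>>> apply_moves:
  moves:
    - [0,0,0,0.001,-0.002,0.03,1]
    - [0,0,0,0,0,0.03,1]
    - [0,0,0,0,0,0.03,1]
    - [0,0,0,0,0,0.02,1]
    - [0,0,0,0,0,0.011,1]
    - [0,0,0,0,0,0,1]
    - [0,0,0,0,0,0,-1]
    - [0,0,0,0,0,0,-1]
  grip_force: 30

```text
clock: 14.27
tcp_pos: [0.4738, 0.3522, 0.022]
orientation: [0.005, 3.14, 0.002]
contact_force: [-1.5, -0.5, 25.3]
grip_width: 0.0642
gripper_force: 27.6
```

>>> apply_moves:
  moves:
    - [0,0,0,0,0,0,-1]
    - [0,0,0,0,0,0,-1]
    - [0,0,0,0,0,0,-1]
    - [0,0,0,0,0,0,-1]
    - [0,0,0,0,0,0,-1]
    - [0,0,0,0,0,-0.01,-1]
    - [0,0,0,0,0,-0.02,-1]
    - [0,0,0,0,0,-0.02,-1]

```text
clock: 14.93
tcp_pos: [0.4725, 0.3508, 0.0711]
orientation: [-0.005, -3.141, 0.001]
contact_force: [-0.1, -0.1, -0.9]
grip_width: 0.0638
gripper_force: 33.7
```

Run:
```python
from h import *
print(telemetry.get_obs()["gripper_force"])
go([.492,.03,.25],180)
a=grab_frame("wrist"); b=grab_frame("side"); cv2.imwrite("pics/w7.png",np.hstack([cv2.resize(a,(400,300)),cv2.resize(b[110:230,130:290],(400,300))]))
```

```text
33.72206122337957
t14.93 tcp [0.4725 0.3508 0.0711] head 179.8 tilt [-0.001 -0.001 -1.   ] J [-0.19  0.65 -0.74  1.85  0.57  0.86  0.35] w0.0638 F [-0.1 -0.1 -0.9]
 shift tool [-0.0204 -0.3209 -0.1786] turn z deg -0.2
```

View pics/w7.png

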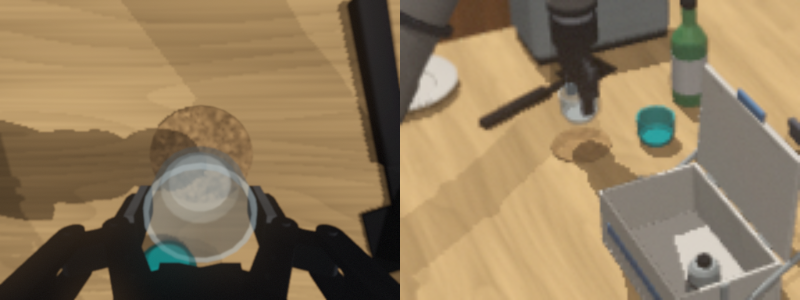

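The bowl is lifted level off the coaster (left half), and the mill stands upright in the dish (right half, (703,270)). Carrying the bowl over.

>>> apply_moves:
  moves:
    - [0,0,0,0,0,-0.035,-1]
    - [0,0,0,0,0,-0.035,-1]
    - [0,0,0,0,0,-0.035,-1]
    - [0,0,0,0,0,-0.035,-1]
    - [0,0,0,-0.002,-0.035,0,-1]
    - [0,0,0,-0.002,-0.035,0,-1]
    - [0,0,0,-0.002,-0.035,0,-1]
    - [0,0,0,-0.002,-0.035,0,-1]

```text
clock: 15.7
tcp_pos: [0.48, 0.2094, 0.2101]
orientation: [-0.005, -3.142, 0.001]
contact_force: [0.6, -0.4, -1.3]
grip_width: 0.0638
gripper_force: 34.6
```

>>> apply_moves:
  moves:
    - [0,0,0,-0.002,-0.035,0,-1]
    - [0,0,0,-0.002,-0.035,0,-1]
    - [0,0,0,-0.002,-0.035,0,-1]
    - [0,0,0,-0.002,-0.035,0,-1]
    - [0,0,0,-0.002,-0.03,0,-1]
    - [0,0,0,0,-0.009,0,-1]
    - [0,0,0,0,0,0,-1]
    - [0,0,0,0,0,0,-1]

```text
clock: 16.37
tcp_pos: [0.4896, 0.0324, 0.2102]
orientation: [-0.007, -3.141, -0.001]
contact_force: [-0.2, 0.9, -0.5]
grip_width: 0.0638
gripper_force: 34.6
```

Run:
```python
from h import *
go([.491,.032,.024],180)
```

```text
t16.37 tcp [0.4896 0.0324 0.2102] head 179.8 tilt [-0.  0. -1.] J [ 0.53  0.3  -0.85  1.97  0.27  0.99  1.12] w0.0638 F [-0.2  0.9 -0.5]
 shift tool [-0.0015 -0.0005  0.1862] turn z deg -0.2
```

>>> apply_moves:
  moves:
    - [0,0,0,0,0,0.03,-1]
    - [0,0,0,0,0,0.035,-1]
    - [0,0,0,0,0,0.035,-1]
    - [0,0,0,0,0,0.03,-1]
    - [0,0,0,0,0,0.025,-1]
    - [0,0,0,0,0,0.015,-1]
    - [0,0,0,0,0,0.008,-1]
    - [0,0,0,0,0,0,-1]

```text
clock: 17.03
tcp_pos: [0.4888, 0.0342, 0.031]
orientation: [-0.001, -3.139, -0.002]
contact_force: [-0.1, -0.2, -1.0]
grip_width: 0.0639
gripper_force: 34.6
```

>>> apply_moves:
  moves:
    - [0,0,0,0,0,0.002,-1]
    - [0,0,0,0,0,0.002,-1]
    - [0,0,0,0,0,0.002,-1]
    - [0,0,0,0,0,0.001,-1]
    - [0,0,0,0,0,0,-1]
    - [0,0,0,0,0,0,-1]
    - [0,0,0,0,0,0,-1]
    - [0,0,0,0,0,0,-1]

```text
clock: 17.7
tcp_pos: [0.49, 0.0321, 0.0255]
orientation: [0.006, 3.141, -0.0]
contact_force: [-0.8, -0.0, -1.0]
grip_width: 0.0635
gripper_force: 34.6
```

>>> apply_moves:
  moves:
    - [0,0,0,0,0,0.001,-1]
    - [0,0,0,0,0,0,-1]
    - [0,0,0,0,0,0.001,-1]
    - [0,0,0,0,0,0,-1]
    - [0,0,0,0,0,0,-1]
    - [0,0,0,0,0,0,-1]
    - [0,0,0,0,0,0,-1]
    - [0,0,0,0,0,0,-1]

```text
clock: 18.37
tcp_pos: [0.4901, 0.0322, 0.0243]
orientation: [0.005, 3.141, -0.002]
contact_force: [-4.0, -1.9, 13.0]
grip_width: 0.0637
gripper_force: 35.8
```

Contact felt (13 N), so I'll release and retreat. After that I'll go up and behind the lid.

>>> apply_moves:
  moves:
    - [0,0,0,0,0,-0.001,-1]
    - [0,0,0,0,0,0,0.7]
    - [0,0,0,0,0,0,0.8]
    - [0,0,0,0,0,0,0.8]
    - [0,0,0,0,0,0,0.8]
    - [0,0,0,0,0,-0.01,0.8]
    - [0,0,0,0,0,-0.02,0.8]
    - [0,0,0,0,0,-0.035,0.8]

```text
clock: 19.03
tcp_pos: [0.4875, 0.0314, 0.0874]
orientation: [-0.006, -3.135, 0.0]
contact_force: [-0.2, -1.0, 0.4]
grip_width: 0.0764
gripper_force: 0.0
```

>>> apply_moves:
  moves:
    - [0,0,0,0,0,-0.035,0.8]
    - [0,0,0,0,0,-0.035,0.8]
    - [0,0,0,0,0,-0.035,0.8]
    - [0,0,0,0,0,-0.035,0.8]
    - [0,0,0,0,0,-0.035,0.8]
    - [0,0,0,0,0,-0.035,0.8]
    - [0,0,0,0,0,-0.025,-1]
    - [0,0,0,0,0,0,-1]

```text
clock: 19.7
tcp_pos: [0.4925, 0.0332, 0.3296]
orientation: [0.005, 3.133, -0.0]
contact_force: [0.7, 0.6, 0.3]
grip_width: 0.0546
gripper_force: 0.0
```

Run:
```python
from h import *
KT=wfc("wrist"); a=grab_frame("wrist"); s=grab_frame("scene"); d=grab_frame("side")
cv2.imwrite("pics/w8.png",np.vstack([np.hstack([cv2.resize(a,(400,300)),cv2.resize(d[135:255,215:319],(400,300))]),np.hstack([cv2.resize(s[140:240,185:318],(400,300)),np.zeros((300,400,3),np.uint8)])]))
_,_,_,e,b=dish([.4975,-.0271,.0194,1.666,.607]); print(e,b)
go(e,180)
```

```text
[ 0.59316688 -0.02524383  0.25925281] [ 0.65352959 -0.02407265  0.15337713]
t19.85 tcp [0.4895 0.0319 0.3236] head 179.8 tilt [-0.001 -0.    -1.   ] J [ 0.61  0.18 -0.9   1.82  0.15  1.21  1.24] w0.0309 F [ 1.1 -0.7 -0.7]
 shift tool [-0.104  -0.0568  0.0643] turn z deg -0.2
```

View pics/w8.png

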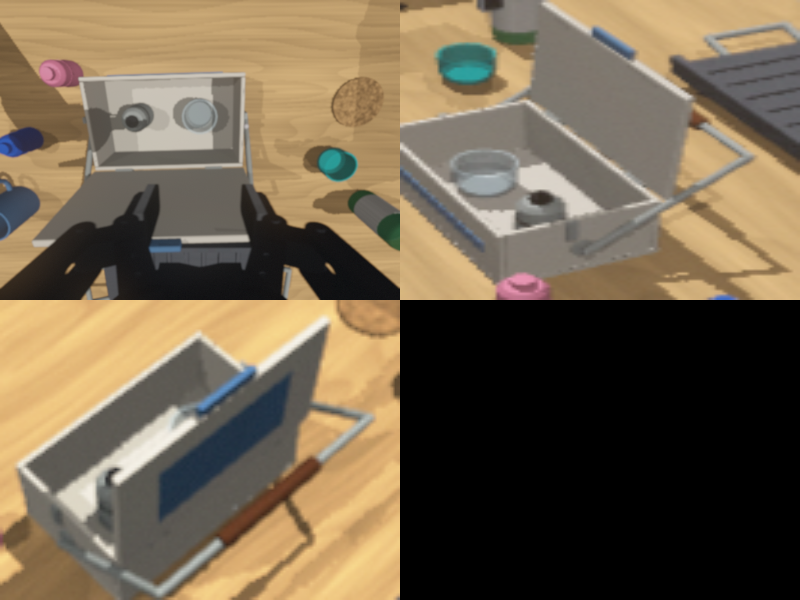

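Both objects stand upright side by side: in the wrist view the mill is at (132,117) and the bowl at (198,115). Now I go over and behind the lid with the fingers shut.

>>> apply_moves:
  moves:
    - [0,0,0,-0.025,-0.009,0,-1]
    - [0,0,0,-0.03,-0.01,0,-1]
    - [0,0,0,-0.03,-0.01,0,-1]
    - [0,0,0,-0.03,-0.01,0,-1]
    - [0,0,0,-0.03,-0.01,0,-1]
    - [0,0,0,-0.025,-0.01,0,-1]
    - [0,0,0,0,0,0,-1]
    - [0,0,0,0,0,0,-1]

```text
clock: 20.52
tcp_pos: [0.6595, -0.0278, 0.321]
orientation: [-0.006, -3.137, -0.002]
contact_force: [0.0, 1.1, -0.2]
grip_width: 0.0001
gripper_force: 0.0
```

>>> apply_moves:
  moves:
    - [0,0,0,0,0,0.02,-1]
    - [0,0,0,0,0,0.03,-1]
    - [0,0,0,0,0,0.03,-1]
    - [0,0,0,0,0,0.01,-1]
    - [0,0,0,0,0,0,-1]
    - [0,0,0,0.015,0,0,-1]
    - [0,0,0,0.015,0,0,-1]
    - [0,0,0,0,0,0,-1]

```text
clock: 21.18
tcp_pos: [0.6281, -0.0263, 0.2362]
orientation: [0.003, 3.141, -0.001]
contact_force: [-0.4, 0.9, 0.3]
grip_width: 0.0001
gripper_force: 0.0
```

>>> apply_moves:
  moves:
    - [0,0,0,0.01,0,0,-1]
    - [0,0,0,0.01,0,0,-1]
    - [0,0,0,0.01,0,0,-1]
    - [0,0,0,0.01,0,0,-1]
    - [0,0,0,0.01,0,0.001,-1]
    - [0,0,0,0.01,0,0.001,-1]
    - [0,0,0,0.01,0,0.002,-1]
    - [0,0,0,0.01,0,0.003,-1]

```text
clock: 21.85
tcp_pos: [0.5488, -0.0271, 0.2274]
orientation: [0.006, 3.141, -0.0]
contact_force: [1.3, -0.6, 2.4]
grip_width: -0.0003
gripper_force: 1.3
```

>>> apply_moves:
  moves:
    - [0,0,0,0.01,0,0.004,-1]
    - [0,0,0,0.01,0,0.005,-1]
    - [0,0,0,0.01,0,0.006,-1]
    - [0,0,0,0.01,0,0.007,-1]
    - [0,0,0,0.008,0,0.008,-1]
    - [0,0,0,0.008,0,0.01,-1]
    - [0,0,0,0.008,0,0.01,-1]
    - [0,0,0,0.007,0,0.01,-1]

```text
clock: 22.52
tcp_pos: [0.4765, -0.027, 0.1664]
orientation: [-0.006, -3.139, 0.001]
contact_force: [0.4, -1.3, 1.1]
grip_width: 0.0001
gripper_force: 0.8
```

>>> apply_moves:
  moves:
    - [0,0,0,0.006,0,0.012,-1]
    - [0,0,0,0.006,0,0.012,-1]
    - [0,0,0,0.006,0,0.012,-1]
    - [0,0,0,0.006,0,0.01,-1]
    - [0,0,0,0.004,0,0.008,-1]
    - [0,0,0,0,0,0.005,-1]
    - [0,0,0,0,0,0.003,-1]
    - [0,0,0,0,0,0,-1]

```text
clock: 23.18
tcp_pos: [0.4497, -0.0267, 0.1052]
orientation: [-0.005, -3.139, 0.001]
contact_force: [-0.2, 0.3, -1.0]
grip_width: -0.0
gripper_force: 0.0
```

Run:
```python
from h import *
go([.4475,-.027,.105],180)
```

```text
t23.18 tcp [ 0.4497 -0.0267  0.1052] head 179.8 tilt [-0.002 -0.001 -1.   ] J [ 0.6   0.4  -0.8   2.15  0.42  0.76  1.09] w-0.0000 F [-0.2  0.3 -1. ]
 shift tool [ 0.0022 -0.0003  0.0003] turn z deg -0.2
```

Near shut; pressing gently in 1 mm steps.

>>> apply_moves:
  moves:
    - [0,0,0,0,0,0.001,-1]
    - [0,0,0,0,0,0.001,-1]
    - [0,0,0,0,0,0.001,-1]
    - [0,0,0,0,0,0,-1]
    - [0,0,0,0,0,0,-1]
    - [0,0,0,0,0,0,-1]
    - [0,0,0,0,0,0,-1]
    - [0,0,0,0,0,0,-1]

```text
clock: 23.85
tcp_pos: [0.4504, -0.0266, 0.1048]
orientation: [-0.006, -3.141, 0.005]
contact_force: [-15.1, -1.1, 39.3]
grip_width: 0.0002
gripper_force: 19.6
```

Lid shut: the tip is stopped at z 0.105 with 39 N. Retreat and go behind the handle.

>>> apply_moves:
  moves:
    - [0,0,0,0,0,-0.004,-1]
    - [0,0,0,0,0,-0.03,-1]
    - [0,0,0,0,0,-0.04,-1]
    - [0,0,0,0,0,-0.04,-1]
    - [0,0,0,0,0,-0.04,-1]
    - [0,0,0,-0.03,0,0,-1]
    - [0,0,0,-0.035,0,0,-1]
    - [0,0,0,-0.035,0,0,-1]

```text
clock: 24.52
tcp_pos: [0.5524, -0.0281, 0.2581]
orientation: [0.009, 3.138, -0.004]
contact_force: [1.0, -0.7, -0.3]
grip_width: -0.0003
gripper_force: 0.0
```

>>> apply_moves:
  moves:
    - [0,0,0,-0.035,0,0,-1]
    - [0,0,0,-0.035,0,0,-1]
    - [0,0,0,-0.035,0,0,-1]
    - [0,0,0,-0.035,0,0,-1]
    - [0,0,0,-0.02,0,0,-1]
    - [0,0,0,0,0,0,-1]
    - [0,0,0,0,0,0,-1]
    - [0,0,0,0,0,0,-1]

```text
clock: 25.18
tcp_pos: [0.7101, -0.0272, 0.256]
orientation: [-0.005, -3.141, -0.0]
contact_force: [1.0, 0.1, -0.6]
grip_width: 0.0002
gripper_force: 0.0
```

Run:
```python
from h import *
go([.70,-.025,.128],180)
KT=wfc("wrist"); a=grab_frame("wrist"); s=grab_frame("scene"); d=grab_frame("side")
for im,c,k in((a,"wrist",KT),(s,"scene",None),(d,"side",None)):
  cv2.polylines(im,[np.int32(proj(dish([.4975,-.0271,.0194,0,.607])[2],c,k)*16)],False,(0,255,0),1,cv2.LINE_AA,4)
cv2.imwrite("pics/w9.png",np.vstack([np.hstack([cv2.resize(a,(400,300)),cv2.resize(d[135:255,215:319],(400,300))]),np.hstack([cv2.resize(s[140:240,185:318],(400,300)),np.zeros((300,400,3),np.uint8)])]))
```

```text
t25.18 tcp [ 0.7101 -0.0272  0.256 ] head 179.8 tilt [-0.001  0.    -1.   ] J [ 0.43  0.64 -0.78  1.39  0.45  1.3   1.2 ] w0.0002 F [ 1.   0.1 -0.6]
 shift tool [0.01   0.0022 0.128 ] turn z deg -0.2
```

View pics/w9.png

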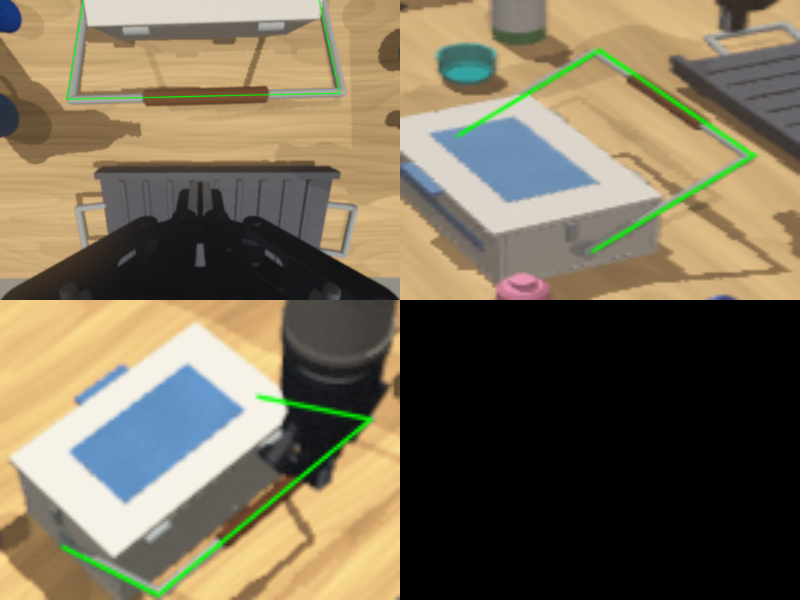

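The lid is flat shut, and the model handle lies exactly on the real one, with the bar at (205,96) in the wrist view. Lower behind it and push.

>>> apply_moves:
  moves:
    - [0,0,0,0,0,0.03,-1]
    - [0,0,0,0,0,0.035,-1]
    - [0,0,0,0,0,0.035,-1]
    - [0,0,0,0,0,0.025,-1]
    - [0,0,0,0,0,0.003,-1]
    - [0,0,0,0.012,0,0,-1]
    - [0,0,0,0.012,0,0,-1]
    - [0,0,0,0.012,0,0,-1]

```text
clock: 26.0
tcp_pos: [0.6747, -0.0273, 0.1302]
orientation: [0.005, 3.14, 0.0]
contact_force: [0.2, 0.7, 0.3]
grip_width: -0.0006
gripper_force: 0.0
```

>>> apply_moves:
  moves:
    - [0,0,0,0.012,0,-0.014,-1]
    - [0,0,0,0.012,0,-0.014,-1]
    - [0,0,0,0.01,0,-0.008,-1]
    - [0,0,0,0.01,0,-0.008,-1]
    - [0,0,0,0.01,0,-0.008,-1]
    - [0,0,0,0.011,0,-0.006,-1]
    - [0,0,0,0.011,0,-0.006,-1]
    - [0,0,0,0.011,0,-0.006,-1]

```text
clock: 26.67
tcp_pos: [0.5859, -0.0272, 0.1983]
orientation: [-0.005, -3.14, 0.0]
contact_force: [2.8, -0.9, -1.4]
grip_width: 0.0001
gripper_force: 1.4
```

>>> apply_moves:
  moves:
    - [0,0,0,0.012,0,-0.003,-1]
    - [0,0,0,0.012,0,-0.003,-1]
    - [0,0,0,0.011,0,-0.003,-1]
    - [0,0,0,0.011,0,-0.003,-1]
    - [0,0,0,0.01,0,0,-1]
    - [0,0,0,0.008,0,0,-1]
    - [0,0,0,0.004,0,0,-1]
    - [0,0,0,0,0,0,-1]

```text
clock: 27.33
tcp_pos: [0.5183, -0.027, 0.2099]
orientation: [-0.005, -3.14, 0.001]
contact_force: [-1.4, -0.1, 0.1]
grip_width: 0.0001
gripper_force: 0.0
```

Run:
```python
from h import *
go([.518,-.027,.21],180)
```

```text
t27.33 tcp [ 0.5183 -0.027   0.2099] head 179.8 tilt [-0.001 -0.001 -1.   ] J [ 0.66  0.37 -0.89  1.9   0.34  1.02  1.19] w0.0001 F [-1.4 -0.1  0.1]
 shift tool [ 0.0003  0.     -0.0001] turn z deg -0.2
```

The force dropped, so it likely snapped home. I'll feel for the stop lightly, then back off.

>>> apply_moves:
  moves:
    - [0,0,0,0.001,0,0,-1]
    - [0,0,0,0.001,0,0,-1]
    - [0,0,0,0.001,0,0,-1]
    - [0,0,0,0,0,0,-1]
    - [0,0,0,0,0,0,-1]
    - [0,0,0,0,0,0,-1]
    - [0,0,0,0,0,0,-1]
    - [0,0,0,0,0,0,-1]

```text
clock: 28.0
tcp_pos: [0.5168, -0.0268, 0.2103]
orientation: [0.005, 3.141, 0.0]
contact_force: [-0.2, 0.3, -0.7]
grip_width: -0.0001
gripper_force: 0.4
```

>>> apply_moves:
  moves:
    - [0,0,0,0.001,0,0,-1]
    - [0,0,0,0.001,0,0,-1]
    - [0,0,0,0.001,0,0,-1]
    - [0,0,0,0,0,0,-1]
    - [0,0,0,0,0,0,-1]
    - [0,0,0,0,0,0,-1]
    - [0,0,0,0,0,0,-1]
    - [0,0,0,0,0,0,-1]

```text
clock: 28.67
tcp_pos: [0.5138, -0.0269, 0.2104]
orientation: [0.005, 3.141, -0.0]
contact_force: [1.7, 0.4, -0.2]
grip_width: 0.0002
gripper_force: 0.8
```

>>> apply_moves:
  moves:
    - [0,0,0,0.001,0,0,-1]
    - [0,0,0,0,0,0,-1]
    - [0,0,0,0.001,0,0,-1]
    - [0,0,0,0,0,0,-1]
    - [0,0,0,0,0,0,-1]
    - [0,0,0,0,0,0,-1]
    - [0,0,0,0,0,0,-1]
    - [0,0,0,0,0,0,-1]

```text
clock: 29.33
tcp_pos: [0.5136, -0.0269, 0.2107]
orientation: [0.006, 3.137, 0.001]
contact_force: [8.6, -0.5, -5.0]
grip_width: 0.0002
gripper_force: 4.2
```

Run:
```python
from h import *
go([.511,-.027,.21],180)
s=grab_frame("scene"); d=grab_frame("side")
for im,c in((s,"scene"),(d,"side")):
  cv2.polylines(im,[np.int32(proj(dish([.4975,-.0271,.0194,0,1.571])[2],c)*16)],False,(0,255,0),1,cv2.LINE_AA,4)
cv2.imwrite("pics/w10.png",np.hstack([cv2.resize(d[105:255,195:319],(400,480)),cv2.resize(s[110:240,185:318],(400,480))]))
```

```text
t29.33 tcp [ 0.5136 -0.0269  0.2107] head 179.8 tilt [ 0.004  0.001 -1.   ] J [ 0.67  0.36 -0.89  1.92  0.33  1.01  1.2 ] w0.0002 F [ 8.6 -0.5 -5. ]
 shift tool [ 0.0026 -0.0001  0.0006] turn z deg -0.2
```

View pics/w10.png

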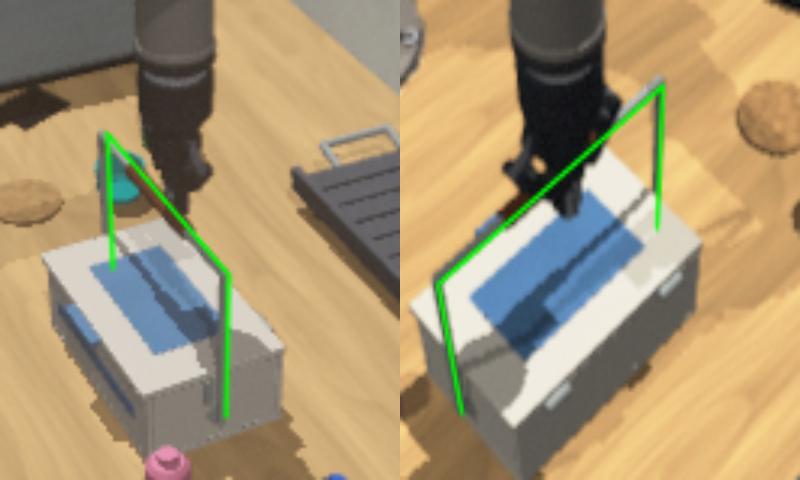

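The handle is firm at the upright stop: the tip no longer advances at 8.6 N, and the image matches the 1.571 model. Back away and hand in.

>>> apply_moves:
  moves:
    - [0,0,0,-0.01,0,0,-1]
    - [0,0,0,-0.03,0,0,-1]
    - [0,0,0,-0.035,0,0,-1]
    - [0,0,0,-0.03,0,-0.02,-1]
    - [0,0,0,0,0,-0.03,-1]
    - [0,0,0,0,0,-0.02,-1]
    - [0,0,0,0,0,0,-1]
    - [0,0,0,0,0,0,-1]

```text
clock: 30.1
tcp_pos: [0.6171, -0.0268, 0.281]
orientation: [0.005, 3.141, -0.0]
contact_force: [-0.3, -0.4, -0.5]
grip_width: 0.0001
gripper_force: 0.0
```

Run:
```python
from h import *
go([.6,-.027,.28],180)
a=grab_frame("side"); K=wfc("side")
# check handle still upright: score edge-of-grey along model for angles
e=cv2.distanceTransform(255-cv2.Canny(a,60,150),cv2.DIST_L2,3)
for h in(1.40,1.48,1.52,1.571):
  hd=dish([.4975,-.0271,.0194,0,h])[2]; c=np.linspace(hd[1],hd[2],60); uv=proj(c,"side",K).astype(int); print(h,e[uv[:,1],uv[:,0]].mean().round(2))
print(order.hand_in())
```

```text
t30.10 tcp [ 0.6171 -0.0268  0.281 ] head 179.8 tilt [ 0.001 -0.    -1.   ] J [ 0.56  0.47 -0.86  1.6   0.37  1.24  1.21] w0.0001 F [-0.3 -0.4 -0.5]
 shift tool [ 0.0171 -0.0002  0.0009] turn z deg -0.2
1.4 3.09
1.48 2.82
1.52 1.36
1.571 0.83
the job is handed in; nothing more can be done
None
```

I handed the job in at about 30 s: the glass bowl and salt mill stood upright side by side in the dish when I last saw them before closing, the lid is shut, and the handle was then raised to its upright stop. The click could not be sensed directly, but the handle stayed upright after I backed the arm away.

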